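Line up the reagent jars on the step rack with a board ruler

ROBOT

A 6-joint arm with a two-finger parallel gripper is mounted at the origin on the work surface. World frame = base frame: x ahead of the robot, y to its left, z up, the work surface at z = 0. Lengths are in m, angles in rad, forces in N, time in s.
With the tool pointing down it reaches from about 0.35 to 0.975 m from the base axis. Payload 4.9 kg.
Tool frame: the origin (TCP) lies on the mounting face of the last link; the fingertips stand 173 mm ahead of it and the grasp point (between the pads) lies ctrl.pinch_z ahead of it (ctrl.pinch_z is the distance from the TCP to the grasp point, in m); z points along the fingers, y is the line along which they close (so a half turn about z gives the same grasp; the last joint's range is limited). The gripper opens to 85 mm and grips with 20 to 120 N. Pads are 22 mm wide; open, the fingers measure 114 mm over their backs; the gripper's body (76 mm by 85 mm) begins 54 mm behind the grasp point. The pads swing forward as they close: fully open they stand 13 mm farther back than shut.
Start: joints at [1.066, 0.053, 1.613, -0, 1.476, -0.119], TCP at [0.235, 0.579, 0.405] pointing down, gripper open.
Joint ranges: [-3.01, 3.01], [-1.01, 2.22], [0.06, 2.58], [-1.02, 4.17], [0.09, 2.62], [-3.14, 3.14]. Speed limits (rad/s): [2.57, 2.57, 3.14, 3.14, 3.14, 3.14].

INTERFACE

Orientations are given as a rotation vector (axis times angle).
In Python, from station import telemetry, eyes, ctrl gives the robot as it stands.
- The arm moves only by the tool apply_moves, never from a script. Its argument "plan" is a list of rows, each a list of 5 numbers: the finger opening in m, from 0 to 0.0854, then the shift along the tool's x, y, z in m, then the turn about the tool's z in rad. In form: [[jaw, x, y, z, roll], ...]. A call has 1 to 12 rows; each row is the pose to reach, as a shift and turn from the pose commanded when the call began, along the tool's axes at that moment; what a row does not reach only later rows make up. A row lasts 1/12 s, in which the tool goes at most 41.7 mm and 7.16 degrees, less where a joint would pass 70% of its speed; a pose out of reach is approached as far as the arm can. A call with a gripper value outside its range is refused whole. The fingers move at their own pace and stop on an object; "newtons" is the grip in N (left out, the last holds). Time passes only in rows, so rows that repeat a pose let the fingers close. It gives the time, the measured TCP pose, the force, the opening and the grip force at its end, in the units of the state.
- telemetry.get_obs(): the state, without advancing time (a new reading comes with each control period).
- eyes.get_image(name): name is "side" or "top" or "wrist"; returns a dict with "img" (480x640x3 uint8, blue, green, red), "range_z" (480x640 float32, m along the optical axis (not along the pixel's ray), 0 where there is no reading), "K" (3x3 intrinsics, pixels), "pose" (4x4, takes a point from camera to world coordinates); the wrist camera has in their place "hand_eye" (4x4, takes a point from camera to tool coordinates, whose origin is the TCP and whose axes are the flange's). Camera axes: x right, y down, z forward; pixel columns grow to the right and rows downward; lengths in m; the calibration is good to about 2 mm. A picture is of the moment at which its call begins: read the wrist's pose just before it.
- ctrl.finish_job(): hands the job in; it is judged then, once.
Trained networks look in a picture, given as the dict that the camera call returned (one of the last four; its "shot" number tells which), for a name from the list of things; names that differ only in an ending like _2 or _b are one class to them, and where a whole thing is asked for, a point or a joint stands for the part that bears it (a point fixed in the world has none). Each returns a list of dicts, best first, with "confidence" (0 to 1); they miss things now and then, are a little off and sometimes report something else, mostly with a low value. They report only what shows in the picture. A call takes as long as a camera call. They do not tell look-alikes from the thing itself.
- eyes.search_frame(thing, picture): "box" ([left, top, right, bottom] in pixels, round what is visible of it).
- eyes.outline_of(thing, picture): "region" (480x640 bool, what is visible of it) and "box" ([left, top, right, bottom] in pixels, round what is visible of it).
- eyes.tip_of(thing, picture): "point" ([column, row] in pixels: a listed point, or the origin of a listed thing).
The state is a dict: "t": time; "q": joint angles; "dq": joint speeds; "effort": joint torques, N m; "tool_pos": TCP position; "tool_rot": TCP orientation; "contact_force": force on the tool from outside, world axes, zero at the start; "wrist_torque": the same for the moment, N m; "opening": finger opening in m; "grip_force": force on a finger pad.
Only numpy, scipy, OpenCV 4.12 (cv2) and the standard library are available. Lean on these libraries where they do the work, as an engineer would, in place of code of your own. Each camera call takes 0.05 s, during which the arm holds its last target. There are 200 camera calls.

TASK

Take the board ruler by its grip and use its long edge to push the five reagent jars on the lower step of the rack back into one straight line, pressing the row home until you feel every jar firm against the riser. They drag as they slide and they are glass: once they are home, press about 5 N beyond their drag for a moment and ease off, never putting more than 12 N on the riser. Touch the jars with the ruler only, keep them upright, then lay the ruler flat on the bench beside the rack and leave the other glassware alone.

Things in the scene. Friction and masses are not known exactly. Their poses are not given: they have to be found in the camera images.
- riser_foot (a point): Middle of the riser's foot on the lower step of a wooden two-step bottle rack, fixed to the bench. x points into the riser (the way the jars are pushed), y along its flat face, z up. The face is the plane x = 0, y from -230 to 230 mm, 44 mm high. The lower step is a flat board, x from -190 mm to 0, open at the front and both ends, its top (z = 0) 25 mm above the bench.
- riser: The same upright riser board, 12 mm thick, rigid; origin on the bench straight below riser_foot, same axes. Behind it the upper step, 119 mm deep, its top 47 mm above the lower step. With the row home, the drag of the jars fades while the push is held, and the riser then takes nearly all of it: ease off once they are felt firm.
- jar1: Amber glass reagent jar, the first (+y end) of five alike, about 78 mm apart, in the order jar1 to jar5. 64 mm across, straight-sided up to 50 mm, black screw cap 52 mm across, 72 mm high in all, 105 to 235 g. Origin: centre of its underside, z up. Starts 2 to 50 mm short of the riser; takes 0.4 to 2 N to slide, the whole row 2 to 8 N. Home, its centre is 32 mm from the riser.
- jar2: Reagent jar like jar1, second from the +y end.
- jar3: Reagent jar like jar1, in the middle of the row.
- jar4: Reagent jar like jar1, second from the -y end.
- jar5: Reagent jar like jar1, at the -y end of the row.
- ruler_grip (a point): Centre of the grip of a wooden board ruler, lying flat on the bench left (+y) of the rack. Ruler 400 mm long (x), 60 wide (y), 8 thick (z up), 240 g, straight edges at y = -30 and 30 mm. On its middle stands a black moulded grip block, 42 mm long (x), 36 wide (y), its top 50 mm and this point 32 mm above the ruler's underside; a foot 72 mm long lies under it, up to 11.5 mm.
- ruler: The same ruler; origin under its centre, at the underside, same axes as ruler_grip. Pushing turns its leading edge down a little in the grip; an edge that presses down on the jars or drags on the step adds several newtons to the drag, so lift it a little when the vertical force grows.
- lamp_mid (a point): Middle of a small glass spirit lamp with a white cap, 60 mm in diameter, 71 mm high, on the upper step towards its +y end. Leave it alone.
- bottle_mid (a point): Middle of a clear glass bottle, 52 mm in diameter, 95 mm high, on the upper step towards its -y end. Leave it alone.
- beaker_mid (a point): Middle of a glass beaker, 72 mm in diameter, 85 mm high, on the bench beyond the -y end of the rack. Leave it alone.
- dish_mid (a point): Middle of a white porcelain dish, 84 mm in diameter, 32 mm high, on the bench at the back left. Leave it alone.
Things that resemble listed ones, but are neither listed nor needed, are in the scene too. What is shaped like the jar2 but red is not meant. Leave any purple look-alike of the jar3 alone.

How it is judged:
By the outcome, as a careful person would: the job done as asked, in the order asked, and still so for the second after the job is handed in, with the robot touching nothing.
It also fails if it takes over 64 s, if anything falls off the work surface, if the arm or the gripper's body presses on something with over 40 N, if the wrist force passes 120 N, or if a joint passes its speed limit or range.

## Working session

There is one attempt and no reset: what is moved stays moved. The work goes in short steps, Python scripts to look and compute and a tool call to move; the robot and the scene stay as the last step left them, time stands still between calls to the robot, and variables do not carry over. Pictures are saved under pics/ and viewed, at most 10 in all, crops included, and the job is handed in when it is done.

Besides the shell and the picture viewer there is one more tool, called by a JSON object that holds its "fn" and its "kwargs". apply_moves: Moves the arm, as the interface text tells. Its arguments: {"type":"object","properties":{"plan":{"type":"array","items":{"type":"array","items":{"type":"number"}}},"newtons":{"type":"number"}},"required":["plan"]}

```bash
ls; mkdir -p pics
cat > h.py <<'E'
import numpy as np, cv2
from scipy.spatial.transform import Rotation as R
from station import telemetry, eyes, ctrl
def cam(name):
    o=telemetry.get_obs(); p=eyes.get_image(name)
    if 'pose' in p: T=np.array(p['pose'])
    else:
        W=np.eye(4); W[:3,:3]=R.from_rotvec(o['tool_rot']).as_matrix(); W[:3,3]=o['tool_pos']; T=W@np.array(p['hand_eye'])
    return p,T
def cloud(p,T):
    z=p['range_z']; K=np.array(p['K']); v,u=np.indices(z.shape)
    c=np.stack([(u-K[0,2])/K[0,0]*z,(v-K[1,2])/K[1,1]*z,z],-1)
    w=c@T[:3,:3].T+T[:3,3]; w[z==0]=np.nan
    return w
E
python3 - <<'E'
from h import *
print(ctrl.pinch_z, telemetry.get_obs())
for n in ['top','side']:
    p,T=cam(n); cv2.imwrite(f'pics/{n}0.png',p['img']); w=cloud(p,T)
    np.save(f'{n}0.npy',w)
    print(n,T.round(3).tolist())
    for t in ['ruler_grip','ruler','riser_foot','jar1','jar3','lamp_mid','bottle_mid','beaker_mid','dish_mid']:
        for d in eyes.search_frame(t,p)[:7]:
            b=np.array(d['box']); u,v=((b[:2]+b[2:])/2).astype(int); print(t,round(d['confidence'],2),b.round().tolist(),w[v,u].round(3))
    for t in ['ruler_grip','riser_foot']:
        print(t,eyes.tip_of(t,p)[:3])
E
```

```text
pics
0.1547 {'t': 0.0, 'q': array([ 1.06598132e+00,  5.33727444e-02,  1.61432229e+00, -3.90735462e-05,
        1.47601512e+00, -1.19006136e-01]), 'dq': array([-0.00081128,  0.00034604, -0.00054503,  0.00016448, -0.00017003,
       -0.00054794]), 'effort': array([-1.28703359e-03, -3.93697321e+01, -3.70162833e+01, -3.27563002e-04,
        7.17864779e-03,  2.07485527e-06]), 'tool_pos': array([0.23506576, 0.57881329, 0.4034359 ]), 'tool_rot': array([-0.602152  , -3.08271914,  0.0031838 ]), 'contact_force': array([0.30267983, 0.19707746, 0.0824397 ]), 'wrist_torque': array([-0.03521769,  0.005238  , -0.01296758]), 'grip_force': 0.0, 'opening': 0.08530110848801233}
top [[0.006, -0.994, 0.113, 0.445], [-1.0, -0.002, 0.03, -0.087], [-0.03, -0.113, -0.993, 1.28], [0.0, 0.0, 0.0, 1.0]]
ruler_grip 0.73 [149.0, 219.0, 191.0, 377.0] [0.461 0.303 0.05 ]
ruler 0.77 [148.0, 216.0, 194.0, 384.0] [0.456 0.302 0.053]
riser_foot 0.94 [259.0, 173.0, 452.0, 306.0] [ 0.609 -0.143  0.023]
jar1 0.81 [288.0, 317.0, 315.0, 342.0] [ 0.391 -0.014  0.069]
jar1 0.78 [406.0, 236.0, 436.0, 264.0] [ 0.576 -0.289  0.0
[... 2562 characters left out ...]
0, 345.0] [ 0.373 -0.278  0.058]
jar3 0.58 [334.0, 293.0, 367.0, 336.0] [ 0.572 -0.322  0.079]
jar3 0.55 [308.0, 248.0, 339.0, 285.0] [ 0.559 -0.168  0.08 ]
lamp_mid 0.83 [362.0, 209.0, 386.0, 245.0] [ 0.706 -0.086  0.108]
bottle_mid 0.71 [396.0, 253.0, 422.0, 300.0] [ 0.698 -0.301  0.135]
bottle_mid 0.17 [330.0, 209.0, 402.0, 342.0] [ 0.645 -0.204  0.068]
beaker_mid 0.9 [372.0, 361.0, 418.0, 421.0] [ 0.615 -0.464  0.013]
dish_mid 0.76 [343.0, 186.0, 373.0, 202.0] [0.776 0.231 0.015]
ruler_grip [{'point': [256.5, 184.5], 'confidence': 0.68}, {'point': [356.9, 282.2], 'confidence': 0.67}, {'point': [358.9, 197.6], 'confidence': 0.39}]
riser_foot [{'point': [354.3, 273.6], 'confidence': 0.56}]
```

Run:
```python
import cv2,numpy as np
a=cv2.imread('pics/top0.png')[140:400,130:530]
cv2.imwrite('pics/top0c.png',cv2.resize(a,None,fx=2,fy=2,interpolation=cv2.INTER_CUBIC))
b=cv2.imread('pics/side0.png')[160:440,170:470]
cv2.imwrite('pics/side0c.png',cv2.resize(b,None,fx=2,fy=2,interpolation=cv2.INTER_CUBIC))
```

```text
(no output)
```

View pics/top0c.png

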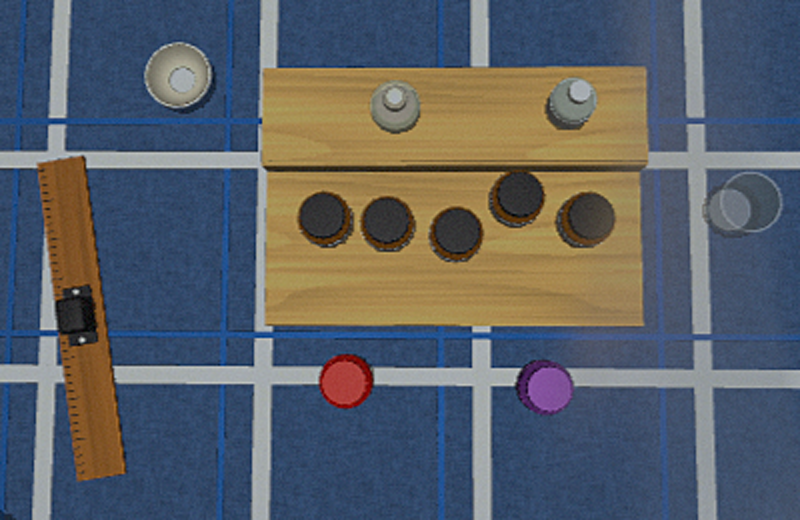

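View pics/side0c.png

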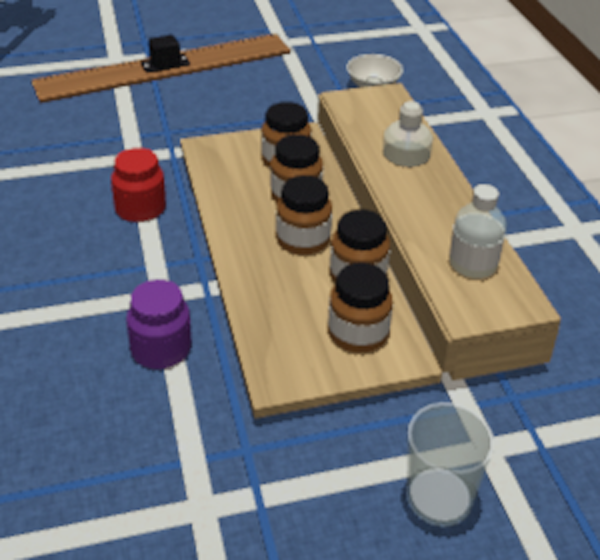

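Run:
```python
from h import *
w=np.load('top0.npy'); P=w.reshape(-1,3)
a=P[(abs(P[:,2]-.072)<.006)&(P[:,0]>.55)&(P[:,0]<.8)&(P[:,1]<.12)&(P[:,1]>-.42)]
print('upper',len(a),a.min(0),a.max(0),np.median(a[:,2]))
# front edge per y bin
ys=np.arange(-.34,.06,.01);e=[]
for y in ys:
    s=a[(abs(a[:,1]-y)<.005)&(a[:,0]>.595)]
    if len(s)>4:e.append([y,s[:,0].min(),s[:,0].max()])
e=np.array(e)
for c in(1,2):
    k=np.polyfit(e[:,0],e[:,c],1);r=e[:,c]-np.polyval(k,e[:,0]);g=abs(r)<.004
    k=np.polyfit(e[g,0],e[g,c],1);print('edge',k,np.degrees(np.arctan(k[0])),np.polyval(k,-.13),g.sum())
s=a[a[:,0]>.63]; rc=cv2.minAreaRect(s[:,:2].astype(np.float32)*1000);print('rect',rc)
b=P[(abs(P[:,2]-.025)<.006)&(P[:,0]>.38)&(P[:,0]<.62)&(P[:,1]<.12)&(P[:,1]>-.42)]
print('lower',cv2.minAreaRect(b[:,:2].astype(np.float32)*1000),np.median(b[:,2]))
r=P[(P[:,1]>.2)&(P[:,1]<.4)&(P[:,0]<.7)&(P[:,2]>.005)&(P[:,2]<.1)]
lo=r[r[:,2]<.013];hi=r[r[:,2]>.035]
print('ruler',cv2.minAreaRect(lo[:,:2].astype(np.float32)*1000),np.median(lo[:,2]))
print('grip',cv2.minAreaRect(hi[:,:2].astype(np.float32)*1000),np.median(hi[:,2]),len(hi))
j=P[(P[:,2]>.088)&(P[:,2]<.105)&(P[:,0]<.63)&(P[:,0]>.45)&(P[:,1]<.1)&(P[:,1]>-.4)]
from scipy.cluster.vq import kmeans2
m,l=kmeans2(j[:,:2],np.array([[.57,.01],[.57,-.065],[.56,-.145],[.6,-.215],[.575,-.29]]),minit='matrix')
for i in range(5):
    q=j[l==i]; print('jar',i+1,((q.max(0)+q.min(0))/2).round(4),(q.max(0)-q.min(0)).round(3),np.median(q[:,2]).round(4))
o=telemetry.get_obs();print(R.from_rotvec(o['tool_rot']).as_matrix().round(4))
```

```text
upper 8811 [ 0.55023806 -0.37377907  0.0660001 ] [0.7635381  0.08633544 0.07798163] 0.07150841300522726
edge [-0.12969946  0.59265319] -7.389977843062645 0.6095141231140562 2
edge [-0.00642462  0.76060133] -0.3680983865414096 0.761436535216709 40
rect ((696.5933837890625, -143.84469604492188), (133.33407592773438, 459.7562255859375), 0.2651503086090088)
lower ((501.3888854980469, -144.05490112304688), (460.6157531738281, 236.68731689453125), 89.95353698730469) 0.02433894429810768
ruler ((366.95245361328125, 300.5201416015625), (665.1852416992188, 199.1769256591797), 0.20607024431228638) 0.007453693998782374
grip ((463.54510498046875, 317.3114318847656), (42.07365036010742, 37.5013427734375), 8.10571002960205) 0.047855185877440864 274
jar 1 [0.5796 0.0094 0.096 ] [0.054 0.052 0.014] 0.0959
jar 2 [ 0.5738 -0.0652  0.0956] [0.051 0.051 0.014] 0.096
jar 3 [ 0.5622 -0.1464  0.0965] [0.052 0.051 0.014] 0.096
jar 4 [ 0.6044 -0.2194  0.0964] [0.051 0.053 0.017] 0.0963
jar 5 [ 0.5789 -0.3005  0.0958] [0.051 0.051 0.013] 0.0964
[[-0.9265  0.3763 -0.    ]
 [ 0.3763  0.9265 -0.    ]
 [-0.     -0.     -1.    ]]
```

{"fn": "apply_moves", "kwargs": {"plan": [[0.085, -0.02, -0.01, 0.005, 0.06], [0.085, -0.05, -0.025, 0.015, 0.16], [0.085, -0.08, -0.04, 0.025, 0.27], [0.085, -0.11, -0.056, 0.035, 0.38], [0.085, -0.14, -0.071, 0.045, 0.49], [0.085, -0.17, -0.086, 0.055, 0.6], [0.085, -0.2, -0.1, 0.065, 0.71], [0.085, -0.23, -0.116, 0.075, 0.81], [0.085, -0.26, -0.131, 0.085, 0.9], [0.085, -0.29, -0.147, 0.095, 0.98], [0.085, -0.31, -0.157, 0.1, 1.044], [0.085, -0.31, -0.157, 0.1, 1.044]]}}

```text
t: 2.2
tool_pos: [0.4651, 0.3139, 0.3032]
tool_rot: [2.067, 2.366, -0.004]
contact_force: [0.2, 0.5, -0.2]
opening: 0.0853
grip_force: 0.0
```

Run:
```python
from h import *
for nm in ['top0','side0']:
    w=np.load(nm+'.npy'); P=w.reshape(-1,3)
    a=P[(abs(P[:,2]-.072)<.005)&(P[:,0]>.618)&(P[:,0]<.8)&(P[:,1]<.12)&(P[:,1]>-.42)]
    e=[]
    for y in np.arange(-.36,.07,.01):
        s=a[(abs(a[:,1]-y)<.005)]
        if len(s)>4:e.append([y,s[:,0].min(),s[:,0].max()])
    e=np.array(e); print(nm,len(e),a[:,1].min(),a[:,1].max())
    for c in(1,2):
        g=np.ones(len(e),bool)
        for _ in range(4):
            k=np.polyfit(e[g,0],e[g,c],1);g=abs(e[:,c]-np.polyval(k,e[:,0]))<.0025
        print('edge',np.degrees(np.arctan(k[0])),np.polyval(k,-.144),g.sum())
p,T=cam('wrist');w=cloud(p,T);P=w.reshape(-1,3);P=P[~np.isnan(P[:,0])]
o=telemetry.get_obs();print(o['tool_pos'],R.from_rotvec(o['tool_rot']).as_matrix().round(3))
hi=P[(P[:,2]>.04)&(P[:,2]<.056)&(abs(P[:,0]-.4635)<.06)&(abs(P[:,1]-.317)<.06)]
print('grip',cv2.minAreaRect(hi[:,:2].astype(np.float32)*1000),np.median(hi[:,2]),len(hi))
lo=P[(P[:,2]>.004)&(P[:,2]<.013)&(abs(P[:,1]-.317)<.1)]
print('ruler',cv2.minAreaRect(lo[:,:2].astype(np.float32)*1000),np.median(lo[:,2]),len(lo))
cv2.imwrite('pics/w1.png',p['img'])
```

```text
top0 43 -0.3737790721322922 0.08633544037294356
edge -0.0898299551882528 0.6432360513308397 36
edge -0.35445827775382427 0.7613608674385169 43
side0 43 -0.37512643445337346 0.09219342777683048
edge -0.1455114003699391 0.6422179277409187 39
edge 0.9893401777078674 0.752019724234558 2
[0.46425485 0.31538755 0.30393689] [[-0.137  0.991 -0.001]
 [ 0.991  0.137 -0.001]
 [-0.    -0.001 -1.   ]]
grip ((461.6386413574219, 319.0845642089844), (42.081783294677734, 35.689815521240234), 9.269552230834961) 0.048752385945181234 3906
ruler ((462.06451416015625, 318.69561767578125), (401.8776550292969, 60.747886657714844), 9.637337684631348) 0.007145547433889898 43337
```

View pics/w1.png

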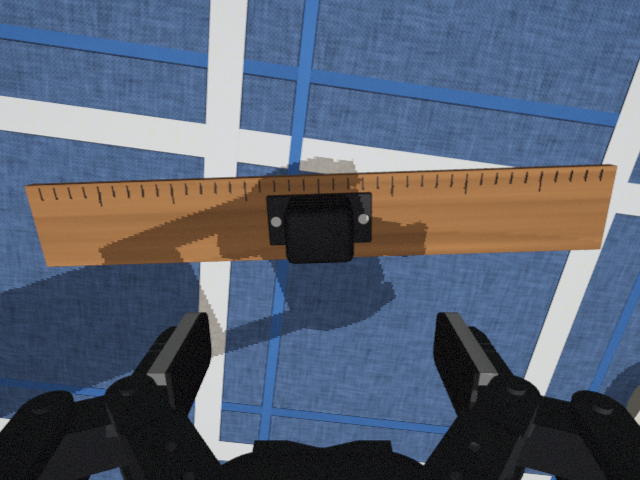

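{"fn": "apply_moves", "kwargs": {"plan": [[0.085, 0.002, -0.001, 0.01, -0.014], [0.085, 0.004, -0.002, 0.025, -0.028], [0.085, 0.004, -0.002, 0.04, -0.028], [0.085, 0.004, -0.002, 0.055, -0.028], [0.085, 0.004, -0.002, 0.07, -0.028], [0.085, 0.004, -0.002, 0.085, -0.028], [0.085, 0.004, -0.002, 0.095, -0.028], [0.085, 0.004, -0.002, 0.105, -0.028], [0.085, 0.004, -0.002, 0.111, -0.028], [0.085, 0.004, -0.002, 0.115, -0.028], [0.085, 0.004, -0.002, 0.116, -0.028], [0.06, 0.004, -0.002, 0.116, -0.028]]}}

```text
t: 3.25
tool_pos: [0.4609, 0.3208, 0.1889]
tool_rot: [2.026, 2.401, 0.001]
contact_force: [0.3, 0.0, 0.3]
opening: 0.0753
grip_force: 0.0
```

{"fn": "apply_moves", "kwargs": {"plan": [[0.03, 0, 0, 0, 0], [0.03, 0, 0, 0, 0], [0.03, 0, 0, 0, 0], [0.03, 0, 0, 0, 0], [0.03, 0, 0, 0, 0], [0.03, 0, 0, 0, 0], [0.03, 0, 0, 0, 0], [0.03, 0, 0, 0, 0]], "newtons": 100}}

```text
t: 3.92
tool_pos: [0.4614, 0.3209, 0.1898]
tool_rot: [2.026, 2.4, 0.003]
contact_force: [-0.1, -0.9, 6.3]
opening: 0.0408
grip_force: 102.0
```

{"fn": "apply_moves", "kwargs": {"plan": [[0.03, 0, 0, -0.005, 0], [0.03, 0, 0, -0.015, 0], [0.03, 0, 0, -0.03, 0], [0.03, 0, 0, -0.05, 0], [0.03, 0, 0, -0.07, 0], [0.03, 0, 0, -0.09, 0], [0.03, 0, 0, -0.11, 0], [0.03, 0, 0, -0.13, 0], [0.03, 0, 0, -0.15, 0], [0.03, 0, 0, -0.17, 0], [0.03, 0, 0, -0.182, 0], [0.03, 0, 0, -0.19, 0]]}}

```text
t: 4.92
tool_pos: [0.4607, 0.3206, 0.3805]
tool_rot: [2.026, 2.401, 0.003]
contact_force: [0.3, -0.0, -2.1]
opening: 0.0406
grip_force: 101.2
```

{"fn": "apply_moves", "kwargs": {"plan": [[0.03, -0.005, -0.001, 0, -0.02], [0.03, -0.015, -0.002, 0, -0.06], [0.03, -0.033, -0.005, 0, -0.12], [0.03, -0.055, -0.008, 0, -0.19], [0.03, -0.08, -0.011, 0, -0.27], [0.03, -0.105, -0.015, 0, -0.35], [0.03, -0.13, -0.018, 0, -0.43], [0.03, -0.155, -0.022, 0, -0.51], [0.03, -0.178, -0.025, 0, -0.58], [0.03, -0.197, -0.028, 0, -0.64], [0.03, -0.21, -0.029, 0, -0.68], [0.03, -0.215, -0.03, 0, -0.7]]}}

```text
t: 5.92
tool_pos: [0.467, 0.102, 0.3775]
tool_rot: [-1.08, -2.948, 0.002]
contact_force: [0.4, 0.4, -2.7]
opening: 0.0408
grip_force: 101.2
```

Run:
```python
from h import *
o=telemetry.get_obs();M=R.from_rotvec(o['tool_rot']).as_matrix()
print(o,M.round(4)); print(np.degrees(np.arctan2(M[1,1],M[0,1])))
p,T=cam('wrist');print(np.array(p['hand_eye']).round(3).tolist())
print((M.T@(np.array([.475,-.144,o['tool_pos'][2]])-o['tool_pos'])).round(4))
```

```text
{'t': 5.9167, 'q': array([ 5.92662170e-02, -2.92766288e-01,  1.97454017e+00, -6.69270547e-04,
        1.46210404e+00, -8.09232792e-01]), 'dq': array([-0.10531686, -0.035659  ,  0.02879688,  0.02096606,  0.01145275,
       -0.32542823]), 'effort': array([ 9.98106814e-03, -2.52449352e+01, -3.82272041e+01, -1.13301168e-01,
        1.46414203e-02,  4.86875384e-02]), 'tool_pos': array([0.46702707, 0.10197117, 0.37749899]), 'tool_rot': array([-1.07989640e+00, -2.94820745e+00,  2.38903494e-03]), 'contact_force': array([ 0.40961604,  0.39817199, -2.73280956]), 'wrist_torque': array([ 0.02196614, -0.03411901,  0.04346087]), 'grip_force': 101.24756097793579, 'opening': 0.0407629918427604} [[-7.634e-01  6.459e-01 -2.200e-03]
 [ 6.459e-01  7.634e-01 -8.000e-04]
 [ 1.200e-03 -2.100e-03 -1.000e+00]]
49.76560148547844
[[-0.0, -0.948, -0.32, 0.083], [1.0, 0.0, -0.001, 0.0], [0.001, -0.32, 0.948, 0.032], [0.0, 0.0, 0.0, 1.0]]
[-0.165  -0.1826  0.0002]
```

{"fn": "apply_moves", "kwargs": {"plan": [[0.03, -0.005, -0.005, 0, -0.02], [0.03, -0.013, -0.014, 0, -0.06], [0.03, -0.027, -0.03, 0, -0.12], [0.03, -0.045, -0.05, 0, -0.19], [0.03, -0.064, -0.07, 0, -0.27], [0.03, -0.083, -0.092, 0, -0.35], [0.03, -0.102, -0.113, 0, -0.43], [0.03, -0.121, -0.134, 0, -0.51], [0.03, -0.138, -0.153, 0, -0.59], [0.03, -0.152, -0.169, 0, -0.65], [0.03, -0.161, -0.178, 0, -0.69], [0.03, -0.165, -0.1825, 0, -0.706]]}}

```text
t: 6.97
tool_pos: [0.4754, -0.1436, 0.3777]
tool_rot: [0.006, -3.14, -0.001]
contact_force: [0.9, 0.5, -3.0]
opening: 0.0411
grip_force: 101.4
```

{"fn": "apply_moves", "kwargs": {"plan": [[0.03, 0, 0, 0.005, 0], [0.03, 0, 0, 0.015, 0], [0.03, 0, 0, 0.025, 0], [0.03, 0, 0, 0.035, 0], [0.03, 0, 0, 0.04, 0], [0.03, 0, 0, 0.04, 0], [0.03, 0, 0, 0.04, 0]]}}

```text
t: 7.55
tool_pos: [0.4754, -0.1418, 0.3379]
tool_rot: [0.007, -3.14, -0.001]
contact_force: [-0.7, -0.3, -2.0]
opening: 0.0407
grip_force: 101.4
```

```bash
cat > m.py <<'E'
from h import *
import sys
o=telemetry.get_obs();M=R.from_rotvec(o['tool_rot']).as_matrix()
print('t',o['t'],'pos',o['tool_pos'].round(4),'yawY',np.degrees(np.arctan2(M[1,1],M[0,1])).round(2),'tilt',M[:,2].round(4),'F',o['contact_force'].round(2),'Mt',o['wrist_torque'].round(3))
def ruler(P,zs=None):
    z0=o['tool_pos'][2]-.1867+.008
    c=o['tool_pos']
    s=P[(abs(P[:,2]-z0)<.008)&(abs(P[:,0]-c[0])<.05)&(abs(P[:,1]-c[1])<.22)]
    a=[]
    for y in np.arange(-.19,.19,.005):
        q=s[abs(s[:,1]-c[1]-y)<.0025]
        if len(q)>4:a.append([y+c[1],q[:,0].min(),q[:,0].max()])
    a=np.array(a)
    for k in (1,2):
        g=np.ones(len(a),bool)
        for _ in range(5):
            f=np.polyfit(a[g,0],a[g,k],1);g=abs(a[:,k]-np.polyval(f,a[:,0]))<.002
        print(' ruler edge',k,'dx/dy deg',np.degrees(f[0]).round(2),'x@-.144',np.polyval(f,-.144).round(4),g.sum(),len(a))
    print(' ruler y',s[:,1].min().round(3),s[:,1].max().round(3))
    lead=s[s[:,0]>c[0]+.02];tr=s[s[:,0]<c[0]-.02];print(' z lead/trail',np.median(lead[:,2]).round(4) if len(lead) else None,np.median(tr[:,2]).round(4) if len(tr) else None)
def caps(P):
    for i,y in enumerate([.0094,-.0652,-.1464,-.2194,-.3005]):
        q=P[(abs(P[:,2]-.097)<.005)&(abs(P[:,1]-y)<.034)&(P[:,0]>.5)&(P[:,0]<.635)]
        if len(q)>20: print(' jar',i+1,((q.max(0)+q.min(0))/2)[:2].round(4),(q.max(0)-q.min(0))[:2].round(3),len(q))
def edge(P):
    a=P[(abs(P[:,2]-.072)<.005)&(P[:,0]>.618)&(P[:,0]<.8)]
    e=[]
    for y in np.arange(-.36,.07,.01):
        s=a[(abs(a[:,1]-y)<.005)]
        if len(s)>4:e.append([y,s[:,0].min()])
    e=np.array(e)
    if len(e)<6:return
    g=np.ones(len(e),bool)
    for _ in range(5):
        k=np.polyfit(e[g,0],e[g,1],1);g=abs(e[:,1]-np.polyval(k,e[:,0]))<.002
    print(' upper edge deg',np.degrees(k[0]).round(2),np.polyval(k,-.144).round(4),g.sum(),len(e))
for n in sys.argv[1:]:
    n,_,f=n.partition(':')
    p,T=cam(n);P=cloud(p,T).reshape(-1,3);P=P[~np.isnan(P[:,0])];print(n)
    for fn in(ruler,caps,edge):
        try: fn(P)
        except Exception as ex: print(fn.__name__,ex)
    if f: cv2.imwrite(f'pics/{f}.png',p['img'])
E
python3 m.py wrist:w2 top side
```

```text
t 7.55 pos [ 0.4754 -0.1418  0.3379] yawY 90.27 tilt [-1.2e-03  6.0e-04 -1.0e+00] F [-0.71 -0.35 -1.98] Mt [0.033 0.04  0.027]
wrist
 ruler edge 1 dx/dy deg -0.28 x@-.144 0.4469 54 59
 ruler edge 2 dx/dy deg 0.35 x@-.144 0.4971 2 59
 ruler y -0.289 0.004
 z lead/trail 0.155 0.1551
 jar 1 [0.5739 0.012 ] [0.044 0.049] 2481
 jar 2 [ 0.553 -0.055] [0.004 0.013] 59
 jar 4 [ 0.6174 -0.2318] [0.02  0.012] 247
 jar 5 [ 0.5767 -0.3027] [0.049 0.051] 3058
 upper edge deg -74.2 0.5102 1 16
top
 ruler edge 1 dx/dy deg 0.11 x@-.144 0.4503 45 48
ruler expected non-empty vector for x
 jar 1 [0.5792 0.0093] [0.05  0.051] 374
 jar 2 [ 0.5746 -0.0652] [0.05  0.051] 378
 jar 3 [ 0.5665 -0.1486] [0.042 0.046] 202
 jar 4 [ 0.6042 -0.2182] [0.051 0.052] 381
 jar 5 [ 0.5789 -0.3006] [0.052 0.051] 394
 upper edge deg -0.05 0.6433 36 43
side
 ruler edge 1 dx/dy deg -0.23 x@-.144 0.4492 71 76
 ruler edge 2 dx/dy deg -6.73 x@-.144 0.4951 16 76
 ruler y -0.344 0.063
 z lead/trail 0.1583 0.1579
 jar 1 [0.5785 0.0111] [0.051 0.053] 217
 jar 2 [ 0.5721 -0.0661] [0.052 0.052] 258
 jar 3 [ 0.5606 -0.1461] [0.052 0.053] 303
 jar 4 [ 0.6048 -0.2185] [0.052 0.054] 340
 jar 5 [ 0.5788 -0.3018] [0.051 0.053] 420
 upper edge deg -0.18 0.6421 39 43m.py:35: RankWarning: Polyfit may be poorly conditioned
  k=np.polyfit(e[g,0],e[g,1],1);g=abs(e[:,1]-np.polyval(k,e[:,0]))<.002
m.py:35: RankWarning: Polyfit may be poorly conditioned
  k=np.polyfit(e[g,0],e[g,1],1);g=abs(e[:,1]-np.polyval(k,e[:,0]))<.002
m.py:35: RankWarning: Polyfit may be poorly conditioned
  k=np.polyfit(e[g,0],e[g,1],1);g=abs(e[:,1]-np.polyval(k,e[:,0]))<.002
m.py:35: RankWarning: Polyfit may be poorly conditioned
  k=np.polyfit(e[g,0],e[g,1],1);g=abs(e[:,1]-np.polyval(k,e[:,0]))<.002
```

View pics/w2.png

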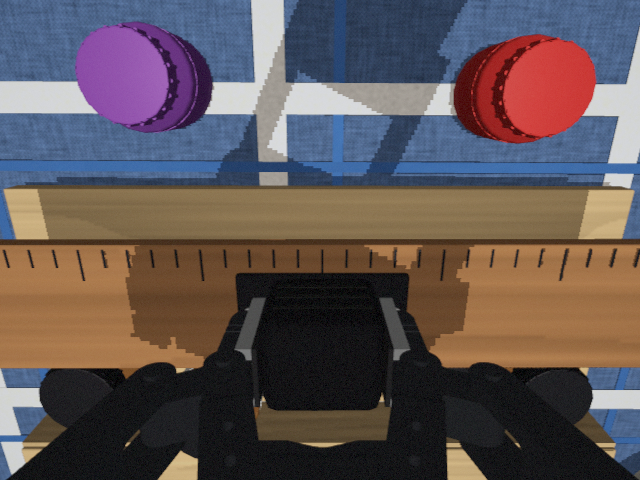

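{"fn": "apply_moves", "kwargs": {"plan": [[0.03, 0, 0, 0.005, 0], [0.03, 0, 0, 0.015, 0], [0.03, 0, 0, 0.03, 0], [0.03, 0, 0, 0.045, 0], [0.03, 0, 0, 0.06, 0], [0.03, 0, 0, 0.075, 0], [0.03, 0, 0, 0.087, 0], [0.03, 0, 0, 0.097, 0], [0.03, 0, 0, 0.104, 0], [0.03, 0, 0, 0.108, 0], [0.03, 0, 0, 0.109, 0], [0.03, 0, 0, 0.109, 0]]}}

```text
t: 8.7
tool_pos: [0.4757, -0.1424, 0.2298]
tool_rot: [-0.007, 3.141, -0.0]
contact_force: [-0.1, 0.5, -2.1]
opening: 0.0411
grip_force: 101.5
```

{"fn": "apply_moves", "kwargs": {"plan": [[0.03, 0, 0, 0, 0], [0.03, 0, 0, 0, 0], [0.03, 0, 0, 0, 0]]}}

```text
t: 8.95
tool_pos: [0.4758, -0.1424, 0.2304]
tool_rot: [-0.007, 3.14, -0.001]
contact_force: [0.2, 0.3, -2.0]
opening: 0.0406
grip_force: 101.5
```

{"fn": "apply_moves", "kwargs": {"plan": [[0.03, -0.002, 0, 0, 0], [0.03, -0.005, 0, 0, 0], [0.03, -0.008, 0, 0, 0], [0.03, -0.011, 0, 0, 0], [0.03, -0.014, 0, 0, 0], [0.03, -0.016, 0, 0, 0], [0.03, -0.016, 0, 0, 0]]}}

```text
t: 9.53
tool_pos: [0.492, -0.1422, 0.2298]
tool_rot: [-0.007, 3.141, -0.0]
contact_force: [0.4, -0.7, -2.2]
opening: 0.0407
grip_force: 101.5
```

```bash
python3 m.py side:s3 top 2>/dev/null
```

```text
t 9.5333 pos [ 0.492  -0.1422  0.2298] yawY 90.25 tilt [ 3.e-04 -1.e-04 -1.e+00] F [ 0.45 -0.68 -2.24] Mt [-0.002 -0.012  0.016]
side
 ruler edge 1 dx/dy deg -0.21 x@-.144 0.4654 75 76
 ruler edge 2 dx/dy deg -7.58 x@-.144 0.5097 10 76
 ruler y -0.345 0.058
 z lead/trail 0.0487 0.0486
 jar 1 [0.5837 0.0109] [0.039 0.054] 162
 jar 2 [ 0.5724 -0.0652] [0.053 0.052] 253
 jar 3 [ 0.5608 -0.1459] [0.052 0.055] 296
 jar 4 [ 0.6048 -0.2194] [0.053 0.053] 346
 jar 5 [ 0.5785 -0.3016] [0.051 0.053] 423
 upper edge deg -0.19 0.6423 38 43
top
 ruler edge 1 dx/dy deg -0.3 x@-.144 0.4661 47 49
ruler expected non-empty vector for x
 jar 1 [0.5803 0.0093] [0.052 0.051] 376
 jar 2 [ 0.5735 -0.0652] [0.052 0.051] 377
 jar 3 [ 0.5689 -0.1475] [0.037 0.049] 175
 jar 4 [ 0.6042 -0.2193] [0.052 0.053] 386
 jar 5 [ 0.5787 -0.3005] [0.051 0.051] 388
 upper edge deg -0.09 0.6433 34 43
```

View pics/s3.png

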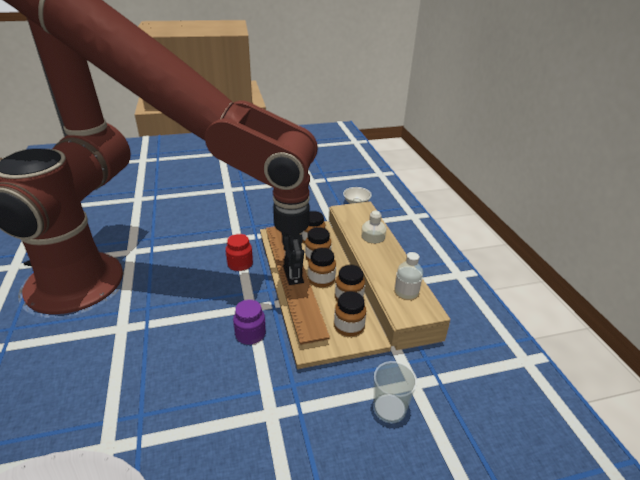

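{"fn": "apply_moves", "kwargs": {"plan": [[0.03, -0.002, 0, 0, 0], [0.03, -0.004, 0, 0, 0], [0.03, -0.006, 0, 0, 0], [0.03, -0.008, 0, 0, 0], [0.03, -0.01, 0, 0, 0], [0.03, -0.012, 0, 0, 0], [0.03, -0.014, 0, 0, 0], [0.03, -0.016, 0, 0, 0], [0.03, -0.018, 0, 0, 0], [0.03, -0.02, 0, 0, 0]]}}

```text
t: 10.47
tool_pos: [0.5117, -0.1421, 0.2297]
tool_rot: [0.007, -3.141, -0.0]
contact_force: [-2.3, 0.3, -1.1]
opening: 0.0407
grip_force: 101.4
```

{"fn": "apply_moves", "kwargs": {"plan": [[0.03, -0.002, 0, 0, 0], [0.03, -0.004, 0, 0, 0], [0.03, -0.006, 0, 0, 0], [0.03, -0.008, 0, 0, 0], [0.03, -0.01, 0, 0, 0], [0.03, -0.012, 0, 0, 0], [0.03, -0.014, 0, 0, 0]]}}

```text
t: 11.05
tool_pos: [0.5256, -0.142, 0.2295]
tool_rot: [0.007, -3.141, -0.0]
contact_force: [-3.4, -0.0, -1.1]
opening: 0.0406
grip_force: 101.6
```

```bash
python3 m.py side top 2>/dev/null
```

```text
t 11.05 pos [ 0.5256 -0.142   0.2295] yawY 90.24 tilt [-4.e-04  1.e-04 -1.e+00] F [-3.45 -0.01 -1.1 ] Mt [0.013 0.547 0.02 ]
side
 ruler edge 1 dx/dy deg -0.26 x@-.144 0.4985 70 76
 ruler edge 2 dx/dy deg -6.49 x@-.144 0.546 9 76
 ruler y -0.344 0.06
 z lead/trail 0.0488 0.0484
 jar 2 [ 0.5924 -0.0661] [0.046 0.053] 211
 jar 3 [ 0.5651 -0.1437] [0.103 0.062] 312
 jar 4 [ 0.6052 -0.2194] [0.053 0.055] 344
 jar 5 [ 0.5904 -0.3018] [0.051 0.054] 422
 upper edge deg -82.81 0.5261 1 43
top
 ruler edge 1 dx/dy deg -0.2 x@-.144 0.4999 48 52
 ruler edge 2 dx/dy deg -154.99 x@-.144 0.6655 1 52
 ruler y -0.343 0.056
 z lead/trail 0.047 0.0466
 jar 1 [0.5908 0.0105] [0.05 0.05] 372
 jar 2 [ 0.5898 -0.0628] [0.052 0.047] 345
 jar 3 [ 0.6051 -0.1453] [0.026 0.049] 77
 jar 4 [ 0.6044 -0.2191] [0.052 0.049] 382
 jar 5 [ 0.5925 -0.3001] [0.052 0.053] 392
 upper edge deg -84.44 0.536 2 43
```

{"fn": "apply_moves", "kwargs": {"plan": [[0.03, -0.0015, 0, 0, 0], [0.03, -0.003, 0, 0, 0], [0.03, -0.0045, 0, 0, 0], [0.03, -0.006, 0, 0, 0], [0.03, -0.0075, 0, 0, 0], [0.03, -0.009, 0, 0, 0], [0.03, -0.0105, 0, 0, 0], [0.03, -0.012, 0, 0, 0]]}}

```text
t: 11.82
tool_pos: [0.5377, -0.142, 0.2296]
tool_rot: [0.007, -3.141, -0.0]
contact_force: [-2.1, -0.3, -3.7]
opening: 0.0408
grip_force: 101.4
```

{"fn": "apply_moves", "kwargs": {"plan": [[0.03, -0.001, 0, 0, 0], [0.03, -0.002, 0, 0, 0], [0.03, -0.003, 0, 0, 0], [0.03, -0.004, 0, 0, 0]]}}

```text
t: 12.15
tool_pos: [0.5415, -0.142, 0.2297]
tool_rot: [0.006, -3.141, -0.0]
contact_force: [-3.5, 0.9, -2.4]
opening: 0.0407
grip_force: 101.4
```

```bash
python3 m.py side top 2>/dev/null
```

```text
t 12.15 pos [ 0.5415 -0.142   0.2297] yawY 90.23 tilt [-8.e-04  1.e-04 -1.e+00] F [-3.52  0.88 -2.38] Mt [-0.017  0.764 -0.038]
side
 ruler edge 1 dx/dy deg -0.23 x@-.144 0.5144 72 76
 ruler edge 2 dx/dy deg -6.84 x@-.144 0.5647 8 76
 ruler y -0.343 0.06
 z lead/trail 0.049 0.0484
 jar 2 [ 0.6083 -0.066 ] [0.043 0.052] 206
 jar 3 [ 0.5801 -0.1447] [0.102 0.06 ] 309
 jar 4 [ 0.6052 -0.219 ] [0.051 0.053] 348
 jar 5 [ 0.6065 -0.302 ] [0.053 0.052] 419
 upper edge deg -304.21 1.0831 1 43
top
 ruler edge 1 dx/dy deg -0.21 x@-.144 0.5161 50 54
ruler expected non-empty vector for x
 jar 1 [0.6063 0.0096] [0.052 0.052] 356
 jar 2 [ 0.6063 -0.0627] [0.052 0.047] 315
 jar 3 [ 0.6241 -0.1535] [0.016 0.033] 40
 jar 4 [ 0.6125 -0.2182] [0.04  0.051] 272
 jar 5 [ 0.6069 -0.3012] [0.051 0.052] 386
 upper edge deg -1.73 0.633 6 43
```

{"fn": "apply_moves", "kwargs": {"plan": [[0.03, -0.0005, 0, 0, 0], [0.03, -0.001, 0, 0, 0]]}}

```text
t: 12.42
tool_pos: [0.5425, -0.142, 0.2297]
tool_rot: [0.007, -3.141, -0.0]
contact_force: [-4.1, 0.2, -2.8]
opening: 0.0408
grip_force: 101.4
```

{"fn": "apply_moves", "kwargs": {"plan": [[0.03, -0.0005, 0, 0, 0], [0.03, -0.001, 0, 0, 0]]}}

```text
t: 12.58
tool_pos: [0.5435, -0.142, 0.2296]
tool_rot: [0.007, -3.141, -0.0]
contact_force: [-3.1, -0.5, -2.9]
opening: 0.0405
grip_force: 101.4
```

```bash
python3 m.py top 2>/dev/null
```

```text
t 12.5833 pos [ 0.5435 -0.142   0.2296] yawY 90.24 tilt [-2.e-04  1.e-04 -1.e+00] F [-3.1  -0.46 -2.93] Mt [-0.063  0.718 -0.037]
top
 ruler edge 1 dx/dy deg -0.22 x@-.144 0.5185 51 54
ruler expected non-empty vector for x
 jar 1 [0.6086 0.0107] [0.052 0.05 ] 365
 jar 2 [ 0.6087 -0.0627] [0.052 0.047] 321
 jar 3 [ 0.6263 -0.1465] [0.016 0.046] 41
 jar 4 [ 0.6146 -0.2183] [0.04  0.051] 272
 jar 5 [ 0.6091 -0.3013] [0.052 0.052] 381
 upper edge deg -2.8 0.6332 13 43
```

{"fn": "apply_moves", "kwargs": {"plan": [[0.03, -0.0005, 0, 0, 0]]}}

```text
t: 12.72
tool_pos: [0.544, -0.142, 0.2297]
tool_rot: [0.007, -3.141, -0.0]
contact_force: [-3.2, 0.4, -2.8]
opening: 0.0405
grip_force: 101.4
```

{"fn": "apply_moves", "kwargs": {"plan": [[0.03, -0.0005, 0, 0, 0]]}}

```text
t: 12.8
tool_pos: [0.5446, -0.142, 0.2296]
tool_rot: [0.007, -3.141, -0.0]
contact_force: [-3.3, -0.8, -3.2]
opening: 0.0406
grip_force: 101.4
```

```bash
python3 m.py
```

```text
t 12.8 pos [ 0.5446 -0.142   0.2296] yawY 90.24 tilt [-1.e-04  1.e-04 -1.e+00] F [-3.28 -0.79 -3.18] Mt [ 0.008  0.658 -0.047]
```

{"fn": "apply_moves", "kwargs": {"plan": [[0.03, -0.0005, 0, 0, 0]]}}

```text
t: 12.88
tool_pos: [0.5451, -0.142, 0.2297]
tool_rot: [0.007, -3.142, -0.0]
contact_force: [-3.2, 0.6, -2.6]
opening: 0.0406
grip_force: 101.4
```

{"fn": "apply_moves", "kwargs": {"plan": [[0.03, -0.0005, 0, 0, 0]]}}

```text
t: 12.97
tool_pos: [0.5456, -0.142, 0.2296]
tool_rot: [0.007, -3.141, -0.0]
contact_force: [-3.3, -0.3, -2.3]
opening: 0.0408
grip_force: 101.4
```

```bash
python3 m.py
```

```text
t 12.9667 pos [ 0.5456 -0.142   0.2296] yawY 90.24 tilt [-1.e-04  1.e-04 -1.e+00] F [-3.33 -0.31 -2.32] Mt [-0.03   0.68  -0.048]
```

{"fn": "apply_moves", "kwargs": {"plan": [[0.03, -0.0005, 0, 0, 0]]}}

```text
t: 13.05
tool_pos: [0.546, -0.1419, 0.2297]
tool_rot: [0.006, -3.141, -0.0]
contact_force: [-5.4, 0.0, -1.8]
opening: 0.0408
grip_force: 101.5
```

{"fn": "apply_moves", "kwargs": {"plan": [[0.03, -0.0005, 0, 0, 0]]}}

```text
t: 13.13
tool_pos: [0.5463, -0.142, 0.2297]
tool_rot: [0.006, -3.14, -0.0]
contact_force: [-7.1, 0.7, 0.6]
opening: 0.0407
grip_force: 101.7
```

```bash
python3 m.py top 2>/dev/null
```

```text
t 13.1333 pos [ 0.5463 -0.142   0.2297] yawY 90.21 tilt [-1.7e-03  3.0e-04 -1.0e+00] F [-7.11  0.66  0.63] Mt [-0.018  1.258 -0.295]
top
 ruler edge 1 dx/dy deg -0.22 x@-.144 0.5209 51 54
ruler expected non-empty vector for x
 jar 1 [0.6098 0.0096] [0.049 0.051] 369
 jar 2 [ 0.6098 -0.0627] [0.05  0.047] 315
 jar 3 [ 0.6284 -0.1533] [0.012 0.028] 29
 jar 4 [ 0.617  -0.2193] [0.035 0.049] 258
 jar 5 [ 0.6101 -0.301 ] [0.049 0.051] 376
 upper edge deg -0.55 0.6368 5 43
```

{"fn": "apply_moves", "kwargs": {"plan": [[0.03, 0, 0, -0.0005, 0.0015]]}}

```text
t: 13.27
tool_pos: [0.5463, -0.1419, 0.2298]
tool_rot: [0.004, -3.14, -0.0]
contact_force: [-4.3, -0.1, -3.2]
opening: 0.0406
grip_force: 101.2
```

```bash
python3 m.py
```

```text
t 13.2667 pos [ 0.5463 -0.1419  0.2298] yawY 90.15 tilt [-1.3e-03  2.0e-04 -1.0e+00] F [-4.27 -0.08 -3.22] Mt [-0.092  0.836  0.014]
```

{"fn": "apply_moves", "kwargs": {"plan": [[0.03, -0.0003, 0, 0, 0]]}}

```text
t: 13.35
tool_pos: [0.5464, -0.1419, 0.2299]
tool_rot: [0.004, -3.14, -0.0]
contact_force: [-6.9, -0.2, -2.2]
opening: 0.0409
grip_force: 101.3
```

```bash
python3 m.py
```

```text
t 13.35 pos [ 0.5464 -0.1419  0.2299] yawY 90.16 tilt [-2.1e-03  2.0e-04 -1.0e+00] F [-6.89 -0.19 -2.21] Mt [-0.04   1.255 -0.135]
```

{"fn": "apply_moves", "kwargs": {"plan": [[0.03, -0.0002, 0, 0, 0.0006]]}}

```text
t: 13.43
tool_pos: [0.5466, -0.1419, 0.2299]
tool_rot: [0.004, -3.139, -0.0]
contact_force: [-7.5, 0.5, -0.7]
opening: 0.0407
grip_force: 101.5
```

```bash
python3 m.py
```

```text
t 13.4333 pos [ 0.5466 -0.1419  0.2299] yawY 90.15 tilt [-2.7e-03  2.0e-04 -1.0e+00] F [-7.52  0.45 -0.69] Mt [-0.014  1.281  0.07 ]
```

{"fn": "apply_moves", "kwargs": {"plan": [[0.03, -0.0002, 0, -0.0003, 0]]}}

```text
t: 13.52
tool_pos: [0.5466, -0.1419, 0.2299]
tool_rot: [0.004, -3.139, -0.0]
contact_force: [-7.0, -1.2, -3.2]
opening: 0.041
grip_force: 101.6
```

```bash
python3 m.py
```

```text
t 13.5167 pos [ 0.5466 -0.1419  0.2299] yawY 90.14 tilt [-3.e-03  2.e-04 -1.e+00] F [-7.03 -1.22 -3.21] Mt [-0.119  1.212 -0.054]
```

{"fn": "apply_moves", "kwargs": {"plan": [[0.03, -0.0004, 0, 0, 0]]}}

```text
t: 13.6
tool_pos: [0.5468, -0.1419, 0.2299]
tool_rot: [0.004, -3.137, -0.0]
contact_force: [-10.1, 0.6, -0.9]
opening: 0.0409
grip_force: 101.5
```

```bash
python3 m.py
```

```text
t 13.6 pos [ 0.5468 -0.1419  0.2299] yawY 90.15 tilt [-4.1e-03  3.0e-04 -1.0e+00] F [-10.13   0.64  -0.89] Mt [-0.088  1.718 -0.034]
```

{"fn": "apply_moves", "kwargs": {"plan": [[0.03, 0.0001, 0, 0, 0], [0.03, 0.0001, 0, 0, 0]]}}

```text
t: 13.77
tool_pos: [0.5468, -0.1419, 0.2299]
tool_rot: [0.004, -3.138, -0.0]
contact_force: [-8.2, -0.4, -1.1]
opening: 0.0408
grip_force: 101.6
```

```bash
python3 m.py top 2>/dev/null
```

```text
t 13.7667 pos [ 0.5468 -0.1419  0.2299] yawY 90.15 tilt [-3.8e-03  3.0e-04 -1.0e+00] F [-8.16 -0.38 -1.15] Mt [-0.107  1.42  -0.014]
top
 ruler edge 1 dx/dy deg -0.22 x@-.144 0.5209 51 54
ruler expected non-empty vector for x
 jar 1 [0.6099 0.0097] [0.05  0.052] 371
 jar 2 [ 0.6101 -0.0627] [0.05  0.047] 314
 jar 3 [ 0.6295 -0.1545] [0.01  0.026] 23
 jar 4 [ 0.617  -0.2194] [0.036 0.049] 242
 jar 5 [ 0.6103 -0.3013] [0.049 0.052] 379
 upper edge deg -1.43 0.6358 7 43
```

{"fn": "apply_moves", "kwargs": {"plan": [[0.03, 0.0003, 0, 0, 0], [0.03, 0.0006, 0, 0, 0], [0.03, 0.001, 0, 0, 0], [0.03, 0.0015, 0, 0, 0], [0.03, 0.0025, 0, 0, 0], [0.03, 0.005, 0, 0, 0], [0.03, 0.01, 0, 0, 0], [0.03, 0.018, 0, 0, 0], [0.03, 0.028, 0, 0, 0], [0.03, 0.038, 0, 0, 0], [0.03, 0.045, 0, 0, 0], [0.03, 0.048, 0, 0, 0]]}}

```text
t: 14.82
tool_pos: [0.4981, -0.142, 0.2303]
tool_rot: [0.002, -3.141, -0.0]
contact_force: [-0.8, 0.2, -3.3]
opening: 0.0408
grip_force: 101.4
```

{"fn": "apply_moves", "kwargs": {"plan": [[0.03, 0, 0, -0.005, 0], [0.03, 0, 0, -0.015, 0], [0.03, 0, 0, -0.03, 0], [0.03, 0, 0, -0.045, 0], [0.03, 0, 0, -0.06, 0], [0.03, 0, 0, -0.075, 0], [0.03, 0, 0, -0.09, 0], [0.03, 0, 0, -0.105, 0], [0.03, 0, 0, -0.12, 0], [0.03, 0, 0, -0.135, 0], [0.03, 0, 0, -0.146, 0], [0.03, 0, 0, -0.15, 0]]}}

```text
t: 15.82
tool_pos: [0.5002, -0.1422, 0.384]
tool_rot: [-0.004, 3.137, -0.003]
contact_force: [0.2, -1.0, -2.2]
opening: 0.0404
grip_force: 101.4
```

```bash
sed -i 's/def edge/def edge_/; s/(ruler,caps,edge)/(ruler,caps)/' m.py; python3 m.py top:t4 side 2>/dev/null
python3 - <<'E'
import cv2
a=cv2.imread('pics/t4.png')[140:400,130:530]
cv2.imwrite('pics/t4c.png',cv2.resize(a,None,fx=2,fy=2,interpolation=cv2.INTER_CUBIC))
E
```

```text
t 15.8167 pos [ 0.5002 -0.1422  0.384 ] yawY 90.13 tilt [ 0.0047 -0.002  -1.    ] F [ 0.16 -0.98 -2.22] Mt [-0.011 -0.01   0.021]
top
 ruler edge 1 dx/dy deg -0.28 x@-.144 0.4759 46 48
ruler expected non-empty vector for x
 jar 1 [0.6097 0.0097] [0.05  0.052] 373
 jar 2 [ 0.6099 -0.0651] [0.049 0.051] 376
 jar 3 [ 0.6121 -0.1477] [0.046 0.049] 236
 jar 4 [ 0.6112 -0.2185] [0.047 0.051] 368
 jar 5 [ 0.6102 -0.3012] [0.049 0.051] 379
side
 ruler edge 1 dx/dy deg -0.12 x@-.144 0.4741 74 76
 ruler edge 2 dx/dy deg -6.43 x@-.144 0.5195 13 76
 ruler y -0.345 0.061
 z lead/trail 0.203 0.2022
 jar 1 [0.609  0.0096] [0.05  0.055] 214
 jar 2 [ 0.609  -0.0637] [0.051 0.055] 250
 jar 3 [ 0.6096 -0.1462] [0.051 0.055] 295
 jar 4 [ 0.6089 -0.2193] [0.051 0.052] 340
 jar 5 [ 0.6095 -0.3021] [0.05  0.054] 410
```

View pics/t4c.png

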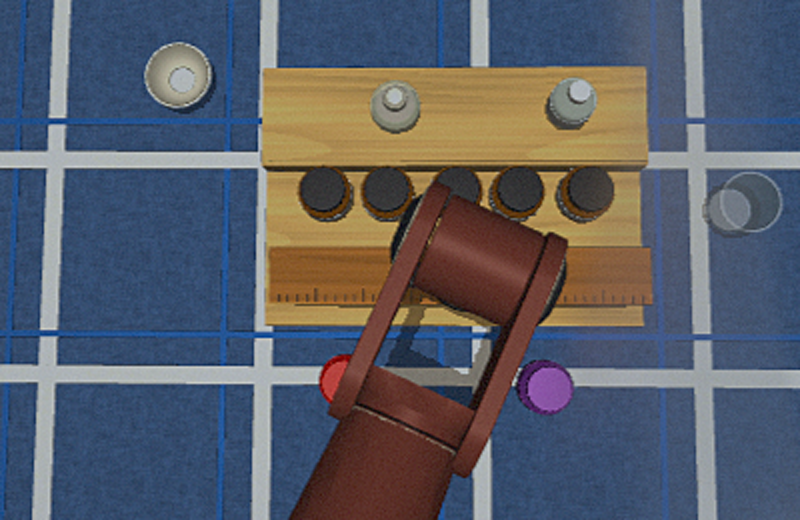

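{"fn": "apply_moves", "kwargs": {"plan": [[0.03, 0.001, 0.005, 0, 0.02], [0.03, 0.002, 0.015, 0, 0.06], [0.03, 0.004, 0.03, 0, 0.13], [0.03, 0.006, 0.05, 0, 0.21], [0.03, 0.009, 0.075, 0, 0.3], [0.03, 0.012, 0.1, 0, 0.4], [0.03, 0.015, 0.125, 0, 0.5], [0.03, 0.018, 0.15, 0, 0.6], [0.03, 0.021, 0.175, 0, 0.7], [0.03, 0.024, 0.2, 0, 0.8], [0.03, 0.027, 0.225, 0, 0.9], [0.03, 0.03, 0.25, 0, 1.0]]}}

```text
t: 16.92
tool_pos: [0.4684, 0.1091, 0.3792]
tool_rot: [-1.509, -2.753, 0.002]
contact_force: [0.6, 0.5, -2.4]
opening: 0.0407
grip_force: 101.5
```

Run:
```python
from h import *
o=telemetry.get_obs();M=R.from_rotvec(o['tool_rot']).as_matrix()
print(o['tool_pos'],np.degrees(np.arctan2(M[1,1],M[0,1])),o['q'].round(2),(M.T@(np.array([.46,.22,o['tool_pos'][2]])-o['tool_pos'])).round(4))
```

```text
[0.46839919 0.10906403 0.3791589 ] 32.538425418279814 [ 0.07 -0.29  1.97  0.    1.46 -0.49] [0.098  0.0526 0.    ]
```

{"fn": "apply_moves", "kwargs": {"plan": [[0.03, 0.02, 0.011, 0, 0.1], [0.03, 0.038, 0.02, 0, 0.2], [0.03, 0.055, 0.029, 0, 0.3], [0.03, 0.07, 0.037, 0, 0.4], [0.03, 0.082, 0.044, 0, 0.48], [0.03, 0.092, 0.049, 0, 0.54], [0.03, 0.098, 0.0525, 0, 0.57], [0.03, 0.098, 0.0525, 0, 0.57], [0.03, 0.098, 0.0525, 0, 0.57]]}}

```text
t: 17.67
tool_pos: [0.4598, 0.2188, 0.3794]
tool_rot: [-2.216, -2.226, 0.003]
contact_force: [-0.1, -1.0, -2.8]
opening: 0.0408
grip_force: 101.5
```

{"fn": "apply_moves", "kwargs": {"plan": [[0.03, 0, 0, 0.01, 0], [0.03, 0, 0, 0.03, 0], [0.03, 0, 0, 0.05, 0], [0.03, 0, 0, 0.07, 0], [0.03, 0, 0, 0.09, 0], [0.03, 0, 0, 0.11, 0], [0.03, 0, 0, 0.13, 0], [0.03, 0, 0, 0.145, 0], [0.03, 0, 0, 0.155, 0], [0.03, 0, 0, 0.162, 0], [0.03, 0, 0, 0.165, 0], [0.03, 0, 0, 0.165, 0]]}}

```text
t: 18.67
tool_pos: [0.46, 0.2184, 0.2151]
tool_rot: [-2.218, -2.224, 0.001]
contact_force: [-0.2, -0.3, -1.3]
opening: 0.041
grip_force: 101.5
```

Run:
```python
from h import *
o=telemetry.get_obs();M=R.from_rotvec(o['tool_rot']).as_matrix()
print(o['tool_pos'],np.degrees(np.arctan2(M[1,1],M[0,1])),M[:,2])
for n in('top','side'):
    p,T=cam(n);P=cloud(p,T).reshape(-1,3)
    s=P[(abs(P[:,1]-.22)<.05)&(P[:,2]<.05)&(P[:,2]>.012)&(P[:,0]>.25)&(P[:,0]<.7)]
    for x in(.3,.35,.6,.63):
        for a,b in((.19,.205),(.235,.25)):
            q=s[(abs(s[:,0]-x)<.02)&(s[:,1]>a)&(s[:,1]<b)];print(n,x,a,len(q),np.median(q[:,2]).round(4) if len(q) else '')
```

```text
[0.45999469 0.21844721 0.21507397] 0.15157633009688934 [-6.59188086e-04 -2.44883861e-04 -9.99999753e-01]
top 0.3 0.19 84 0.032
top 0.3 0.235 0 
top 0.35 0.19 76 0.0326
top 0.35 0.235 0 
top 0.6 0.19 97 0.0322
top 0.6 0.235 68 0.0316
top 0.63 0.19 99 0.0315
top 0.63 0.235 75 0.0315
side 0.3 0.19 47 0.0345
side 0.3 0.235 24 0.0344
side 0.35 0.19 48 0.0351
side 0.35 0.235 27 0.0347
side 0.6 0.19 48 0.0351
side 0.6 0.235 24 0.0349
side 0.63 0.19 45 0.0349
side 0.63 0.235 25 0.0349
```

{"fn": "apply_moves", "kwargs": {"plan": [[0.03, 0, 0, 0.006, 0], [0.03, 0, 0, 0.012, 0], [0.03, 0, 0, 0.018, 0], [0.03, 0, 0, 0.022, 0], [0.03, 0, 0, 0.024, 0], [0.03, 0, 0, 0.025, 0], [0.03, 0, 0, 0.025, 0]]}}

```text
t: 19.35
tool_pos: [0.46, 0.2187, 0.1903]
tool_rot: [-2.218, -2.225, 0.0]
contact_force: [-0.2, -0.1, -1.8]
opening: 0.0409
grip_force: 101.4
```

{"fn": "apply_moves", "kwargs": {"plan": [[0.03, 0, 0, 0.0005, 0], [0.03, 0, 0, 0.001, 0], [0.03, 0, 0, 0.001, 0]]}}

```text
t: 19.6
tool_pos: [0.4602, 0.2187, 0.1898]
tool_rot: [2.218, 2.224, 0.001]
contact_force: [0.2, 0.2, -1.7]
opening: 0.0408
grip_force: 101.5
```

{"fn": "apply_moves", "kwargs": {"plan": [[0.03, 0, 0, 0.0005, 0], [0.03, 0, 0, 0.001, 0], [0.042, 0, 0, 0.001, 0], [0.046, 0, 0, 0.001, 0], [0.055, 0, 0, 0.001, 0], [0.07, 0, 0, 0.001, 0], [0.085, 0, 0, 0.001, 0], [0.085, 0, 0, 0.001, 0], [0.085, 0, 0, 0.001, 0], [0.085, 0, 0, 0.001, 0]], "newtons": 20}}

```text
t: 20.43
tool_pos: [0.46, 0.2187, 0.1884]
tool_rot: [-2.218, -2.225, 0.0]
contact_force: [0.3, -0.2, 0.4]
opening: 0.085
grip_force: 0.0
```

{"fn": "apply_moves", "kwargs": {"plan": [[0.085, 0, 0, -0.005, 0], [0.085, 0, 0, -0.015, 0], [0.085, 0, 0, -0.03, 0], [0.085, 0, 0, -0.05, 0], [0.085, 0, 0, -0.07, 0], [0.085, 0, 0, -0.09, 0], [0.085, 0, 0, -0.11, 0], [0.085, 0, 0, -0.13, 0], [0.085, 0, 0, -0.15, 0], [0.085, 0, 0, -0.165, 0], [0.085, 0, 0, -0.17, 0], [0.085, 0, 0, -0.17, 0]]}}

```text
t: 21.43
tool_pos: [0.4604, 0.2188, 0.3612]
tool_rot: [2.217, 2.223, 0.006]
contact_force: [0.1, -0.5, -0.3]
opening: 0.0845
grip_force: 0.0
```

```bash
python3 - <<'E'
from h import *
o=telemetry.get_obs();print(o['t'],o['opening'],o['contact_force'])
for n in('wrist','side','top'):
    p,T=cam(n);P=cloud(p,T).reshape(-1,3);cv2.imwrite(f'pics/{n}5.png',p['img'])
    s=P[(abs(P[:,1]-.22)<.06)&(P[:,2]<.014)&(P[:,2]>.005)&(P[:,0]>.2)&(P[:,0]<.7)]
    print(n,cv2.minAreaRect(s[:,:2].astype(np.float32)*1000),np.median(s[:,2]))
b=cv2.imread('pics/side5.png')[160:440,170:470]
cv2.imwrite('pics/side5c.png',cv2.resize(b,None,fx=2,fy=2,interpolation=cv2.INTER_CUBIC))
E
python3 m.py side 2>/dev/null
```

```text
21.4333 0.0844591211060246 [ 0.14558865 -0.52887603 -0.26929427]
wrist ((459.70947265625, 216.61729431152344), (400.7409362792969, 60.561771392822266), 0.12321329116821289) 0.007179154553295125
side ((447.96600341796875, 221.52261352539062), (426.3306579589844, 96.98710632324219), 2.4312291145324707) 0.008932918816164703
top ((482.4781799316406, 211.78244018554688), (439.5156555175781, 107.46349334716797), 3.043870449066162) 0.007814734290949366
t 21.5833 pos [0.4596 0.2186 0.3573] yawY 0.17 tilt [-1.8e-03 -5.0e-04 -1.0e+00] F [-0.15 -0.56 -0.25] Mt [-0.048  0.003 -0.015]
side
ruler too many indices for array: array is 1-dimensional, but 2 were indexed
 jar 1 [0.6091 0.0115] [0.051 0.054] 214
 jar 2 [ 0.609  -0.0657] [0.052 0.051] 250
 jar 3 [ 0.6092 -0.147 ] [0.051 0.055] 292
 jar 4 [ 0.6095 -0.2196] [0.049 0.055] 340
 jar 5 [ 0.6095 -0.3018] [0.051 0.053] 414
```

View pics/side5c.png

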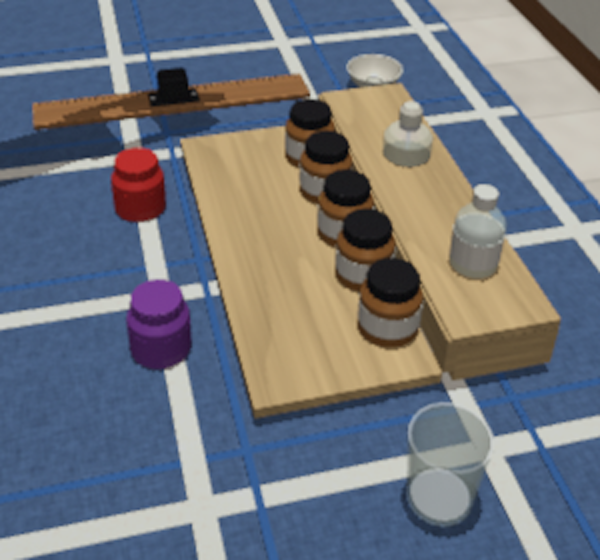

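The five jars stand upright in a straight row against the riser. The ruler lies flat beside the rack and the other glassware has not moved, so I'm handing in.

```bash
python3 -c "
from h import *
print(ctrl.finish_job())"
```

```text
the job is handed in; nothing more can be done
None
```

The job is handed in at about 21.6 s: the five jars stand upright in line against the riser, pressed to about 9–10 N (about 5–6 N beyond their drag) and eased off, with the ruler flat on the bench beside the rack and nothing else moved.

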